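# Load the engraving machine and hold its loading panel shut

## Task

Lay the standing copper canister on its side in the wooden cradle on the engraving machine's loading panel and let go of it. Then turn the panel's quarter-turn fastener until its slot lines up with the two index ribs, and only then press the panel fully down onto the machine's frame against its springs. Finish while still holding the panel pressed down, with the canister lying in the cradle, and leave the cup, the hammer and the brass weight where they are.

Things in the scene. Friction and masses are not known exactly. Their poses are not given: they have to be found in the camera images.
- canister_mid (a point): centre of the loose copper canister with a brass lid: a closed cylinder 46 mm in diameter and 120 mm long, about 0.22 kg, at first standing upright on the bench (this point is 60 mm up). Its z axis runs along the cylinder towards the brass lid
- cradle_seat (a point): where the canister's centre lies when resting in the cradle, 40 mm above the panel's upper face. Cradle: two wooden V saddles (90 degree V, 14 mm thick, 62 mm wide, tops 7 mm below this point) 42 mm either side of it along x, 70 mm of free room between them. The canister lies along x, lid at either end; z up, y across towards the fastener. Moves with the panel
- fastener_grip (a point): point on the axis of the steel fastener, 24 mm above the panel's upper face, 120 mm to the +y side of the cradle's axis. Its head is a wing 44 mm long, 14 mm wide, with a 4 mm dark slot along its top, standing 5 to 36 mm above the panel on a disc 48 mm across, 5 mm thick. x runs along the wing and slot, z up. It turns about z, stays where left, takes about 0.06 N m
- fastener (a joint): fastener angle, rad: 0 when its slot lines up with the two index ribs (dark, 3 mm high, on the panel 40 mm either side of its axis along the cradle's x), positive anticlockwise from above, limits -0.3 to 1.65; starts at 0.6 to 1.5, so turn it clockwise. Only within about 0.1 rad of 0 does the tee under the panel pass the frame's slot; otherwise the panel stops after 1 to 2 mm
- panel (a joint): how far the panel is pressed down, in m: 0 when sprung up, 0.008 when it sits fully down on the frame. Springs push it up again when let go; with the canister on it, it takes about 2 N to start it and about 9 N to hold it fully down
- panel_top (a point): middle of the upper face of the aluminium panel, 190 mm (x) by 250 mm (y), 73 mm above the bench when up; cradle axis 55 mm to its -y side, fastener 65 mm to its +y side. Grey frame below: 230 by 290 mm, 60 mm high. A motor, top 89 mm above the bench, lies 195 mm to +y; a column 210 mm high stands at x +100, y +205 mm. Pressing anywhere on panel or fastener moves it straight down
- cup: bystander: small copper bowl 72 mm across and 55 mm high; origin under its middle. Leave alone
- hammer: bystander: hammer with a wooden handle, 240 mm long, lying on the bench; origin near its middle, on the bench. Leave alone
- weight: bystander: round brass weight 56 mm across and 60 mm high; origin under its middle. Leave alone
Things that resemble listed ones, but are neither listed nor needed, are in the scene too. What is shaped like the part that bears canister_mid but green or red is not meant.

How it is judged:
By the outcome, as a careful person would: the job done as asked, in the order asked, and still so for the second after the job is handed in, while the arm keeps its last pose, push and grip.
It also fails if it takes over 48 s, if anything falls off the work surface, if the arm or the gripper's body presses on something with over 40 N, if the wrist force passes 120 N, or if a joint passes its speed limit or range.

## Robot

A 7-joint arm with a two-finger parallel gripper is mounted at the origin on the work surface. World frame = base frame: x ahead of the robot, y to its left, z up, the work surface at z = 0. Lengths are in m, angles in degrees, forces in N, time in s.
With the tool pointing down it reaches from about 0.4 to 0.9 m from the base axis. Payload 5.5 kg.
Tool frame: the origin (TCP) lies at the very end of the fingers, on their centre line; the grasp point (between the pads) lies 19 mm behind it; z points along the fingers, y is the direction in which the jaws open and shut (so a half turn about z gives the same grasp; the last joint's range is limited). The gripper opens to 85 mm and grips with 20 to 120 N. Pads are 22 mm wide; open, the fingers measure 114 mm over their backs; the gripper's body (76 mm by 85 mm) begins 54 mm behind the grasp point. The pads swing forward as they close: fully open they stand 13 mm farther back than shut.
Start: joints at [82.575, 28.699, -24.465, 88.831, 12.651, 65.22, -12.049], TCP at [0.249, -0.6, 0.231] pointing down, gripper open.
Joint ranges: [-164.97, 164.97], [-17.58, 116.51], [-87.97, 89.64], [11.32, 138.91], [-80.73, 260.73], [10.89, 115.49], [-147.41, 147.41]. Speed limits (degrees/s): [147.25, 147.25, 180, 180, 180, 180, 180].

## Interface

Orientations are given as [roll, pitch, yaw] about the fixed x, y, z axes, in that order (R = Rz(yaw) Ry(pitch) Rx(roll)).
In Python, from station import ctrl, optics, job gives the robot as it stands.
- The arm moves only by the tool servo_tool, never from a script. Its argument "targets" is a list that holds one entry, the list of rows, each a list of 7 numbers: the shift along the tool's x, y, z in cm, then the turn, a rotation vector about the tool's x, y, z in rad, then the opening, from 0 (shut) to 1 (fully open). In form: [[[tx, ty, tz, wx, wy, wz, hand], ...]]. A call has 1 to 20 rows; each row is the pose to reach, as a shift and turn from the pose commanded when the call began, along the tool's axes at that moment; what a row does not reach only later rows make up. A row lasts 1/8 s, in which the tool goes at most 62.5 mm and 10.7 degrees, less where a joint would pass 70% of its speed; a pose out of reach is approached as far as the arm can. A call with a gripper value outside its range is refused whole. The fingers move at their own pace and stop on an object; the grip force is fixed at half the most. Time passes only in rows, so rows that repeat a pose let the fingers close. It gives the time, the measured TCP pose, the force and the opening at its end, in the units of the state.
- ctrl.get_state(): the state, without advancing time (a new reading comes with each control period).
- optics.capture(name): name is "scene" or "top" or "wrist"; returns the picture (480x640x3 uint8, red, green, blue); there is no depth.
- optics.camera_info(name): a dict with "fx", "fy", "cx", "cy" (pixels), "distortion" ([k1, k2, p1, p2, k3] as OpenCV has them; the pictures are not rectified), "R" (3x3) and "t" (3): a world point X has camera coordinates R X + t. Camera axes: x right, y down, z forward; pixel columns grow to the right and rows downward; lengths in m; the calibration is good to about 2 mm. A picture is of the moment at which its call begins: read the wrist's pose just before it. camera_info takes no time and is no camera call; for the wrist camera it gives the pose at the moment of the call.
- job.job_done(): hands the job in, once; it reports no verdict.
The state is a dict: "t": time; "joints": joint angles; "qd": joint speeds; "joint_torque": joint torques, N m; "tcp_pos": TCP position; "tool_rot": TCP orientation; "force": force on the tool from outside, world axes, zero at the start; "moment": the same for the moment, N m; "grip_width": finger opening in m.
Only numpy, scipy, OpenCV 4.12 (cv2) and the standard library are available. Lean on these libraries where they do the work, as an engineer would, in place of code of your own. Each camera call takes 0.05 s, during which the arm holds its last target.

## Working session

There is one attempt and no reset: what is moved stays moved. The work goes in short steps, Python scripts to look and compute and a tool call to move; the robot and the scene stay as the last step left them, time stands still between calls to the robot, and variables do not carry over. Pictures are saved under pics/ and viewed, and the job is handed in when it is done.

Besides the shell and the picture viewer there is one more tool, called after "Request:" by a JSON object that holds its "api" and its "payload", one argument or row to a line. servo_tool: Moves the arm, as the interface text tells. Its arguments: {"type":"object","properties":{"targets":{"type":"array","items":{"type":"array","items":{"type":"array","items":{"type":"number"}}}}},"required":["targets"]}

```bash
mkdir -p pics; ls; cat > h.py <<'E'
import numpy as np, cv2
from station import ctrl, optics, job
def cap(name,fn):
    im=optics.capture(name); cv2.imwrite('pics/'+fn,im[:,:,::-1]); return im
E
python3 - <<'E'
from h import *
print(ctrl.get_state())
for n in ("scene","top","wrist"):
    i=optics.camera_info(n); print(n,i)
cap("scene","s0.png"); cap("top","t0.png")
E
```

```text
pics
{'t': 0.0, 'joints': array([ 82.57498924,  28.75446488, -24.45351027,  88.89188515,
        12.65081823,  65.22009374, -12.04929343]), 'qd': array([ 0.00647169,  0.07560544, -0.01074167,  0.03033598, -0.03215299,
        0.00177339,  0.00220949]), 'joint_torque': array([ 5.22248556e-04, -5.69532824e+01, -5.81600189e+00, -2.80946571e+01,
        1.06706796e-02,  1.18438021e-02, -8.57970441e-07]), 'tcp_pos': array([ 0.24849249, -0.59986741,  0.23024942]), 'tool_rot': array([-1.79887124e+02, -4.02836225e-03,  2.25085938e+01]), 'force': array([ 0.27639998, -0.12579597, -0.45910452]), 'moment': array([-0.02011629, -0.04210884, -0.00984787]), 'grip_width': 0.0853315663465267}
scene {'fx': 487.9993712260115, 'fy': 487.9993712260115, 'cx': 320.27690257650164, 'cy': 246.63917241306402, 'distortion': array([-0.0692726,  0.       ,  0.       ,  0.       ,  0.       ]), 'R': array([[-0.77911914,  0.62677516,  0.01123643],
       [ 0.48406713,  0.61292025, -0.62450603],
       [-0.3983119 , -0.48112541, -0.78093916]]), 't': array([ 0.40180799, -0.15776056,  1.47462449])}
top {'fx': 475.52841338964373, 'fy': 475.52841338964373, 'cx': 324.65894968138804, 'cy': 241.56615261396075, 'distortion': array([-0.01824971,  0.        ,  0.        ,  0.        ,  0.        ]), 'R': array([[-0.01025687, -0.99993277, -0.00540841],
       [-0.98242669,  0.01108506, -0.1863194 ],
       [ 0.18636682,  0.00340231, -0.98247434]]), 't': array([-0.0073062 ,  0.50507339,  1.33937001])}
wrist {'fx': 358.6321240610252, 'fy': 358.6321240610252, 'cx': 315.42416432702777, 'cy': 232.25918482158525, 'distortion': array([-0.04711823,  0.        ,  0.        ,  0.        ,  0.        ]), 'R': array([[ 0.38262458, -0.92390146, -0.00212755],
       [-0.89202588, -0.37002135,  0.25956507],
       [-0.24059978, -0.09741815, -0.96572328]]), 't': array([-0.64815302, -0.03395982,  0.3794956 ])}
```

View pics/s0.png

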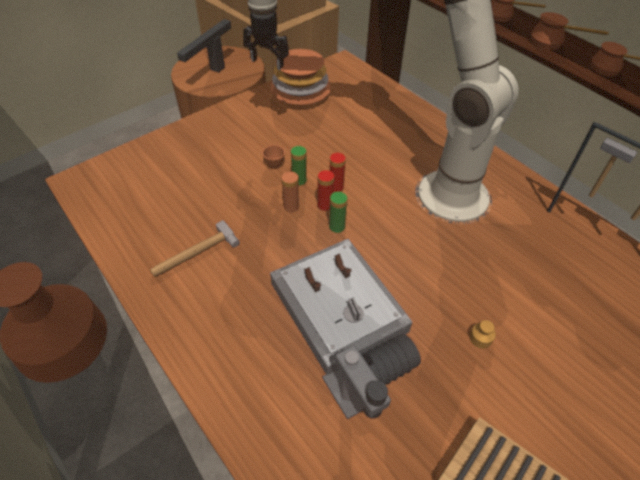

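View pics/t0.png

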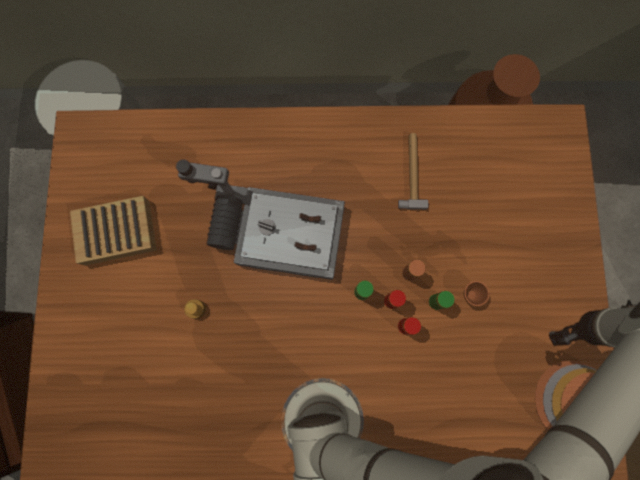

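```bash
python3 - <<'E'
import cv2
t=cv2.imread('pics/t0.png'); s=cv2.imread('pics/s0.png')
cv2.imwrite('pics/t0a.png',cv2.resize(t[170:290,200:360],None,fx=5,fy=5,interpolation=cv2.INTER_CUBIC))
cv2.imwrite('pics/t0b.png',cv2.resize(t[240:350,340:500],None,fx=5,fy=5,interpolation=cv2.INTER_CUBIC))
cv2.imwrite('pics/s0a.png',cv2.resize(s[230:370,260:420],None,fx=4,fy=4,interpolation=cv2.INTER_CUBIC))
E
```

```text
(no output)
```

View pics/t0a.png

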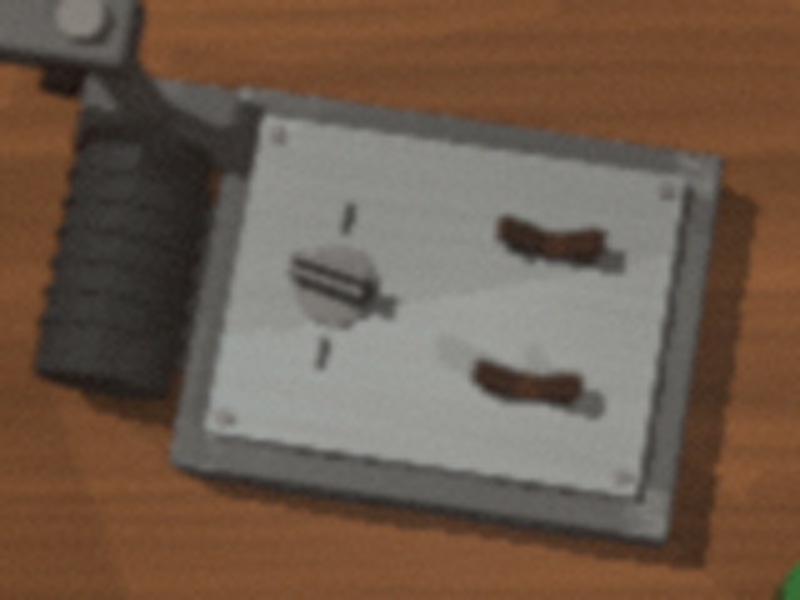

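View pics/t0b.png

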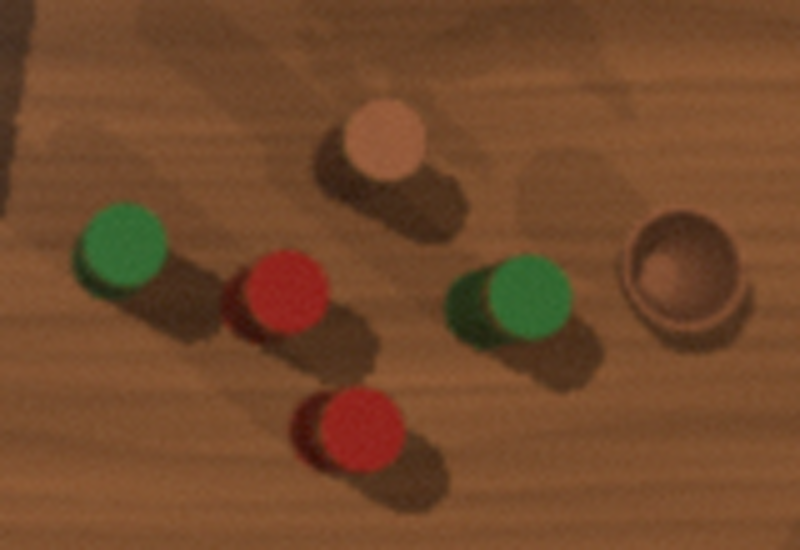

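View pics/s0a.png

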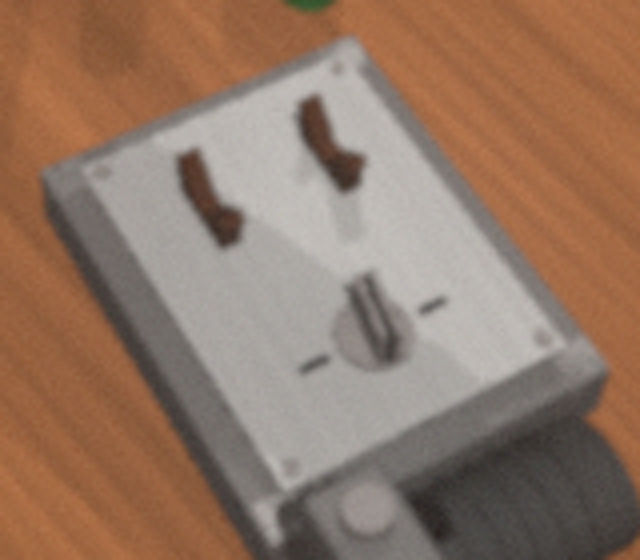

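```bash
cat >> h.py <<'E'
from scipy.optimize import least_squares
def proj(info,X):
    X=np.atleast_2d(np.asarray(X,float))
    K=np.array([[info['fx'],0,info['cx']],[0,info['fy'],info['cy']],[0,0,1]])
    r,_=cv2.Rodrigues(info['R'])
    return cv2.projectPoints(X,r,info['t'],K,np.array(info['distortion'],float))[0][:,0]
def ray(info,uv,z):
    K=np.array([[info['fx'],0,info['cx']],[0,info['fy'],info['cy']],[0,0,1]])
    p=cv2.undistortPoints(np.array([[uv]],float),K,np.array(info['distortion'],float))[0,0]
    R=np.array(info['R']);d=R.T@np.array([p[0],p[1],1]); c=-R.T@info['t']
    return c+d*(z-c[2])/d[2]
def pan(p,P):
    c,s=np.cos(p[2]),np.sin(p[2]); P=np.atleast_2d(np.asarray(P,float))
    return np.c_[p[0]+c*P[:,0]-s*P[:,1],p[1]+s*P[:,0]+c*P[:,1],0.073+P[:,2]]
E
python3 - <<'E'
from h import *
T=optics.camera_info('top');S=optics.camera_info('scene')
C=np.array([[95,125,0],[95,-125,0],[-95,-125,0],[-95,125,0]])/1000
ct=np.array([[262,113],[688,183],[640,497],[205,432]])/5+[200,170]
cs=np.array([[285,488],[85,170],[340,60],[560,340]])/4+[260,230]
ft=lambda p:(proj(T,pan(p,C))-ct).ravel()
fs=lambda p:(proj(S,pan(p,C))-cs).ravel()
for f in (ft,fs,lambda p:np.r_[ft(p),fs(p)]):
    r=least_squares(f,[0.5,0,0]); print(r.x,np.degrees(r.x[2]),np.round(r.fun,1))
p=r.x
print('seat',pan(p,[0,-.055,.04]),'fast',pan(p,[0,.065,.024]))
# fastener wing end points in top image (z=.036)
a=ray(T,np.array([293,263])/5+[200,170],.109);b=ray(T,np.array([365,293])/5+[200,170],.109)
print('wing',a,b,(a+b)/2,'ang',np.degrees(np.arctan2(*(a-b)[[1,0]]))-np.degrees(p[2]), np.linalg.norm(a-b))
print('can top',ray(T,np.array([385,140])/5+[340,240],.12))
for n,c in dict(g1=(125,245),r1=(288,292),g2=(530,297),r2=(362,430)).items(): print(n,ray(T,np.array(c)/5+[340,240],.12))
im=cv2.imread('pics/s0.png'); cv2.imwrite('pics/s0b.png',cv2.resize(im[130:250,240:370],None,fx=5,fy=5,interpolation=cv2.INTER_CUBIC))
E
```

```text
[ 0.53271639  0.08744243 -0.16514571] -9.462152201225553 [ 0.6  0.4 -0.  -1.  -0.4  0.5 -0.1  0.1]
[ 0.53391913  0.09144145 -0.15870828] -9.093314764078478 [-0.3  1.  -1.9 -0.6  0.3 -2.3  1.8  1. ]
[ 0.53323258  0.08962594 -0.16150032] -9.253286854328604 [-0.3  0.4 -0.9 -1.3 -1.1  0.2 -0.8  0.1 -0.7  0.2 -2.  -1.3  0.2 -2.9
  1.4  0.4]
seat [[0.52438863 0.03534165 0.113     ]] fast [[0.54368453 0.15378011 0.097     ]]
wing [0.54960783 0.17204438 0.109     ] [0.53189175 0.13137648 0.109     ] [0.54074979 0.15171043 0.109     ] ang 75.7139980888022 0.04435918393571752
can top [ 0.41487279 -0.26444904  0.12      ]
g1 [ 0.35916832 -0.12094779  0.12      ]
r1 [ 0.33283321 -0.20828612  0.12      ]
g2 [ 0.32864143 -0.33884677  0.12      ]
r2 [ 0.25897532 -0.24503806  0.12      ]
```

View pics/s0b.png

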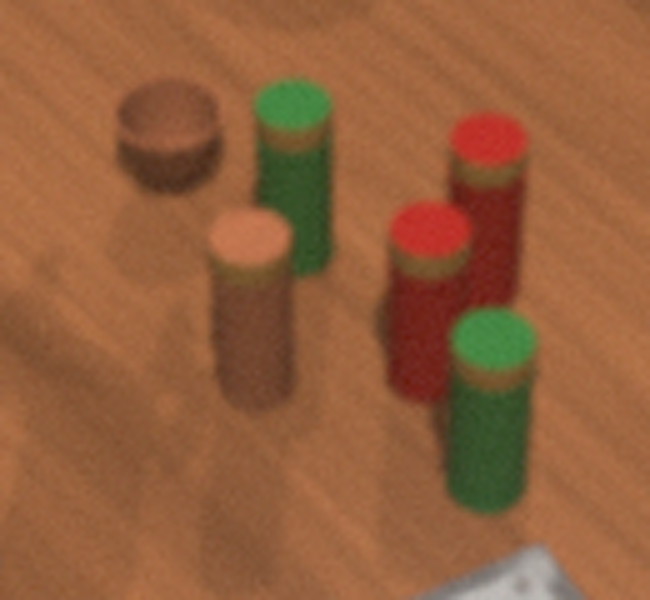

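```bash
python3 - <<'E'
from h import *
import itertools
from scipy.spatial.transform import Rotation as Rn
st=ctrl.get_state(); q=np.radians(st['joints'])
Ry=lambda a:Rn.from_euler('y',a); Rz=lambda a:Rn.from_euler('z',a)
for s2,s3,s4,s5,s6 in itertools.product([1],[1,-1],[1,-1],[1,-1],[1,-1]):
  for o in itertools.product([0],[0],[0,90],[0,90]):
    z=(Ry(q[1])*Rz(s3*q[2])*Ry(s4*q[3])*Rz(s5*q[4]+np.radians(o[2]))*Ry(s6*q[5]+np.radians(o[3]))).apply([0,0,1])
    if z[2]<-.99: print(s3,s4,s5,s6,o,z)
print(Rn.from_euler('xyz',st['tool_rot'],degrees=True).as_matrix().round(3))
E
```

```text
1 1 1 1 (0, 0, 0, 0) [-1.75491103e-03  3.64603758e-04 -9.99998394e-01]
-1 1 -1 1 (0, 0, 0, 0) [-1.75491103e-03 -3.64603758e-04 -9.99998394e-01]
[[ 0.924  0.383 -0.001]
 [ 0.383 -0.924  0.002]
 [ 0.    -0.002 -1.   ]]
```

Request:
{"api": "servo_tool", "payload": {
  "targets": [
    [[5,-4,-3,0,0,0,1],[10,-8,-6,0,0,0,1],[14,-12,-8,0,0,-0.1,1]]
  ]
}}

```text
t: 0.48
tcp_pos: [0.328, -0.4462, 0.307]
tool_rot: [180.0, -0.0, 28.4]
force: [0.3, 0.5, -0.1]
grip_width: 0.0853
```

```bash
cat >> h.py <<'E'
import json,os
def log():
    st=ctrl.get_state(); d={k:np.array(st[k]).tolist() for k in ('joints','tcp_pos','tool_rot','force')}
    d['t']=float(st['t']); d['w']=float(st['grip_width'])
    open('log.jsonl','a').write(json.dumps(d)+'\n'); print({k:np.round(v,4).tolist() for k,v in d.items()}); return st
E
python3 -c "
from h import *
log(); cap('wrist','w1.png'); log()"
```

```text
{'joints': [76.2464, 15.4414, -30.5928, 97.5061, 8.3064, 69.3106, -18.0206], 'tcp_pos': [0.328, -0.4462, 0.307], 'tool_rot': [179.9971, -0.0221, 28.3629], 'force': [0.2905, 0.5162, -0.1298], 't': 0.475, 'w': 0.0853}
{'joints': [75.9885, 15.007, -31.2122, 97.6495, 8.0304, 69.4869, -17.9151], 'tcp_pos': [0.3342, -0.4384, 0.3104], 'tool_rot': [179.92, -0.2217, 29.247], 'force': [4.0081, 7.3284, 1.0713], 't': 0.525, 'w': 0.0856}
```

View pics/w1.png

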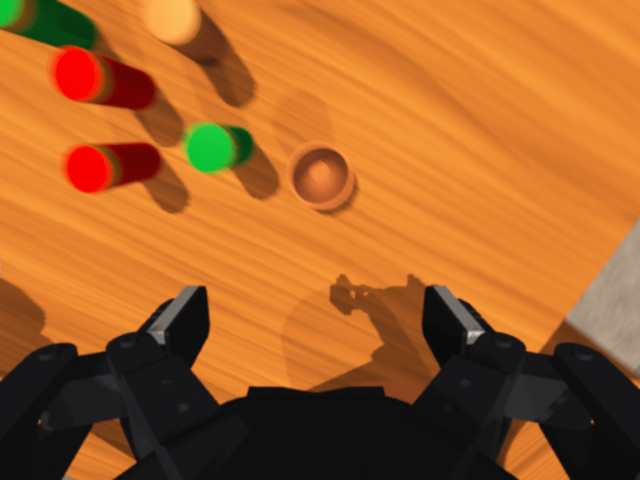

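```bash
cat > kin.py <<'E'
import numpy as np, json
from scipy.spatial.transform import Rotation as Rn
from scipy.optimize import least_squares
Ry=lambda a:Rn.from_euler('y',a); Rz=lambda a:Rn.from_euler('z',a)
def fk(q,P,s=1,s1=1):
    # q rad
    d1,L1,L2,L3,b,t,e,w=P
    A=Rz(s1*q[0]+b); p=np.array([0,0,d1]); A=A*Ry(q[1]); p=p+A.apply([0,0,L1]); A=A*Rz(s*q[2]); p=p+A.apply([e,0,0]); A=A*Ry(q[3])
    p=p+A.apply([-e,0,L2]);A=A*Rz(s*q[4]); A=A*Ry(q[5]); p=p+A.apply([w,0,L3]); A=A*Rz(s*q[6]+t)
    return p,A
def data():
    D=[json.loads(l) for l in open('log.jsonl')]
    D.append(dict(joints=[82.575,28.7545,-24.4535,88.8919,12.6508,65.2201,-12.0493],tcp_pos=[.24849,-.59987,.23025],tool_rot=[-179.887,-.004,22.5086]))
    return D
def fit(s=1,s1=1,off=True):
    D=data()
    def f(P):
        if not off: P=np.r_[P[:6],0,0]
        r=[]
        for d in D:
            p,A=fk(np.radians(d['joints']),P,s,s1); r+=list(p-d['tcp_pos']); r+=list(0.3*(Rn.from_euler('xyz',d['tool_rot'],degrees=True).inv()*A).as_rotvec())
        return np.array(r)
    best=None
    for b in np.arange(-3,3.2,1):
      for t in np.arange(-3,3.2,1):
        r=least_squares(f,[.3,.4,.4,.25,b,t,0,0][: 8 if off else 6])
        if best is None or r.cost<best.cost: best=r
    P=best.x if off else np.r_[best.x,0,0]
    return P,best
if __name__=='__main__':
    for s,s1 in ((1,1),(-1,-1)):
        for off in (False,True):
            P,b=fit(s,s1,off); print(s,s1,off,P.round(4),b.cost,np.abs(b.fun).max())
E
python3 kin.py
```

```text
1 1 False [48.4296  1.114  -0.9589 49.548   1.5227 -0.9803  0.      0.    ] 0.019763451841151976 0.13044260131023455
1 1 True [ -0.5619  -0.0166 -10.0872   4.7867   2.5401   0.0371   3.0365  -5.1726] 0.001516900730667631 0.043957464242305476
-1 -1 False [-0.1666  0.5069  0.4657 -0.1491 -0.0409  1.5299  0.      0.    ] 3.3849901391273596e-06 0.0016456896062540527
-1 -1 True [-0.0048  0.6431  1.5174 -0.4551 -0.1029  1.4679 -0.327   0.579 ] 2.009502783467556e-06 0.0010868911204364173
```

Request:
{"api": "servo_tool", "payload": {
  "targets": [
    [[0,0,0,0.17,0,0,1],[0,0,0,0.34,0,0,1],[0,0,0,0.5,0,0,1],[0,0,0,0.5,0,0,1]]
  ]
}}

```text
t: 1.02
tcp_pos: [0.3264, -0.4485, 0.3008]
tool_rot: [-150.8, -0.0, 28.1]
force: [-0.3, 0.7, -0.5]
grip_width: 0.0854
```

```bash
python3 -c "
from h import *
log()"; python3 kin.py
```

```text
{'joints': [70.8916, 36.6835, -28.2863, 74.0446, 7.6992, 101.0579, -18.8765], 'tcp_pos': [0.3264, -0.4485, 0.3008], 'tool_rot': [-150.8152, -0.0063, 28.1435], 'force': [-0.3192, 0.6764, -0.4667], 't': 1.025, 'w': 0.0854}
1 1 False [0.3627 0.2997 0.5099 0.172  4.3676 1.8444 0.     0.    ] 0.03639672430947486 0.1585005006740386
1 1 True [0.238  0.2142 0.3943 0.0945 4.3454 1.8229 0.1425 0.0547] 0.03595277795359852 0.16429648176627254
-1 -1 False [ 0.3335  0.5193  0.4614  0.3641 -0.038   1.534   0.      0.    ] 2.224365353113065e-05 0.005556300261193732
-1 -1 True [ 0.3247  0.5156  0.4559  0.3597 -0.0358  1.5362  0.0094  0.0065] 2.0802062920656033e-05 0.00523266192451728
```

```bash
cat >> kin.py <<'E'
LO=np.radians([-164.97,-17.58,-87.97,11.32,-80.73,10.89,-147.41]);HI=np.radians([164.97,116.51,89.64,138.91,260.73,115.49,147.41])
def ik(p,Rm,P,seeds,off=3):
    best=None
    m=np.radians(off)
    Rt=Rn.from_matrix(Rm)
    for q0 in seeds:
        f=lambda q:np.r_[(lambda pa:np.r_[(pa[0]-p)*5,(Rt.inv()*pa[1]).as_rotvec()])(fk(q,P,-1,-1)),0.002*(q-q0)]
        r=least_squares(f,np.clip(q0,LO+m+1e-3,HI-m-1e-3),bounds=(LO+m,HI-m),max_nfev=60)
        e=np.abs(r.fun[:6]).max()
        if best is None or e<best[0]: best=(e,r.x)
        if e<0.01: break
    return best
def Rtool(hyaw,th,flip):
    h=np.array([np.cos(hyaw),np.sin(hyaw),0]);z=np.array([0,0,1.])
    a=np.sin(th)*h-np.cos(th)*z; y=np.cross(z,h)*flip; x=np.cross(y,a)
    return np.c_[x,y,a],h
E
cat > feas.py <<'E'
from kin import *
P,_=fit(-1,-1,False)
cur=np.radians(data()[-2]['joints'])
rng=np.random.default_rng(0)
can=np.array([.415,-.264,0]); seat=np.array([.524,.035,.113]); py=np.radians(-9.25)
D=np.degrees
for hy in range(0,360,20):
  for th in (45,60):
    for fl in (1,-1):
      R,h=Rtool(np.radians(hy),np.radians(th),fl)
      off=.015 
      g=can+[0,0,.06+off]; tcp=g+R[:,2]*.019
      seeds=[cur]+[cur+rng.normal(0,.6,7) for _ in range(5)]
      e,q=ik(tcp,R,P,seeds)
      if e>.01: continue
      for fy in (py,py+np.pi):
        # place: c->hf ; tool a = -sin(th) z - cos(th) hf
        hf=np.array([np.cos(fy),np.sin(fy),0]); a=-np.sin(th*np.pi/180)*np.array([0,0,1])-np.cos(th*np.pi/180)*hf
        y=np.cross([0,0,1],hf)*fl; x=np.cross(y,a); R2=np.c_[x,y,a]
        g2=seat+hf*off
        e2,q2=ik(g2+a*.019,R2,P,[q,cur]+[cur+rng.normal(0,.6,7) for _ in range(4)])
        e3,q3=ik(g2+a*.019+[0,0,.1],R2,P,[q2,cur])
        if max(e2,e3)<.01: print(hy,th,fl,'->',round(D(fy)),D(q).round(),D(q2).round(),D(q3).round())
E
time python3 feas.py
```

```text
20 45 1 -> -9 [  81.   36.  -25.  133.  -78.   31. -115.] [ 26.  66. -54.  75.  26. 102.  51.] [ 27.  60. -57.  73.  22. 109.  50.]
20 45 -1 -> -9 [101.  46. -50. 133. -53.  14.  45.] [   1.   54.   -5.   75.   -3.   96. -102.] [   1.   47.   -5.   73.   -4.  104. -102.]
20 60 1 -> -9 [  97.   50.  -34.  132.  -78.   35. -101.] [ 30.  58. -57.  87.  31.  87.  48.] [ 32.  51. -60.  84.  27.  95.  49.]
20 60 -1 -> -9 [114.  65. -56. 132. -46.  14.  52.] [   6.   44.  -14.   87.    3.   79. -107.] [   7.   38.  -15.   84.    2.   89. -107.]
40 45 1 -> -9 [  63.   37.   -4.  122.  -59.   50. -120.] [ 26.  66. -54.  75.  26. 102.  51.] [ 27.  60. -57.  73.  22. 109.  50.]
40 45 -1 -> -9 [ 99.  51. -52. 122. -13.  31.  20.] [   9.   55.  -19.   75.    4.   96. -109.] [   9.   48.  -20.   73.    3.  104. -110.]
40 60 1 -> -9 [  71.   46.   -6.  119.  -62.   62. -110.] [ 30.  58. -57.  87.  31.  87.  48.] [ 32.  51. -60.  84.  27.  95.  49.]
40 60 -1 -> -9 [102.  59. -46. 119. -29.  39.  42.] [   6.   44.  -13.   87.    2.   79. -106.] [   6.   38.  -13.   84.    1.   89. -106.]
60 45 1 -> -
[... 5758 characters left out ...]
 97.  44.]
260 60 -1 -> -9 [ -62.  103.   87.  123.  -60.   50. -144.] [-38.  61.  63.  87. -44.  95. -66.] [-39.  55.  67.  84. -39. 102. -67.]
280 45 1 -> -9 [ 40.  43. -46. 136.  97.  72. -73.] [ 28.  69. -61.  75.  31. 104.  47.] [ 29.  63. -64.  73.  26. 110.  46.]
280 45 -1 -> -9 [-53.  64.  71. 135. -78.  14. -99.] [-28.  64.  50.  75. -35. 106. -73.] [-27.  56.  50.  73. -30. 112. -75.]
280 60 1 -> -9 [ 31.  56. -44. 136. 103.  94. -86.] [ 33.  62. -65.  87.  37.  90.  43.] [ 35.  56. -69.  84.  32.  98.  44.]
280 60 -1 -> -9 [ -64.   84.   71.  135.  -78.   14. -116.] [-35.  57.  56.  87. -38.  91. -70.] [-36.  51.  59.  84. -34.  99. -72.]
real	1m41.647s
user	1m38.995s
sys	0m0.311s
```

```bash
cat >> h.py <<'E'
from kin import Rtool
from scipy.spatial.transform import Rotation as Rn
def rel(tcp,R,st=None):
    st=st or ctrl.get_state(); R0=Rn.from_euler('xyz',st['tool_rot'],degrees=True)
    d=R0.inv().apply(np.asarray(tcp)-st['tcp_pos'])*100; w=(R0.inv()*Rn.from_matrix(R)).as_rotvec()
    n=max(np.linalg.norm(d)/6.25,np.degrees(np.linalg.norm(w))/10.7)
    print('rel',d.round(2),w.round(3),'rows>=',round(n,1)); return d,w
E
python3 - <<'E'
from h import *
S=optics.camera_info('scene');T=optics.camera_info('top')
print(ray(S,(290.2,177.4),.12)); print('cup',ray(T,(477,294),.055),'ham',ray(T,(413,204),.02),ray(T,(413,135),.02),'weight',ray(T,(194,309),.06))
R,h=Rtool(np.radians(80),np.radians(60),-1); 
g=np.array([.415,-.264,.074]); print(R.round(3))
rel(g+R[:,2]*(.019-.12),R)
E
```

```text
[ 0.41525329 -0.25903904  0.12      ]
cup [ 0.34699668 -0.4441083   0.055     ] ham [ 0.6226101  -0.28056716  0.02      ] [ 0.84426351 -0.29073635  0.02      ] weight [0.31301069 0.35800778 0.06      ]
[[ 0.087  0.985  0.15 ]
 [ 0.492 -0.174  0.853]
 [ 0.866 -0.    -0.5  ]]
rel [11.11  4.04 17.93] [ 0.033  0.726 -1.026] rows>= 6.7
```

Request:
{"api": "servo_tool", "payload": {
  "targets": [
    [[1.4,0.5,2.2,0.004,0.091,-0.128,1],[2.8,1.0,4.5,0.008,0.182,-0.257,1],[4.2,1.5,6.7,0.012,0.272,-0.385,1],[5.6,2.0,9.0,0.016,0.363,-0.513,1],[6.9,2.5,11.2,0.021,0.454,-0.641,1],[8.3,3.0,13.4,0.025,0.545,-0.77,1],[9.7,3.5,15.7,0.029,0.635,-0.898,1],[11.1,4.0,17.9,0.033,0.726,-1.026,1],[11.1,4.0,17.9,0.033,0.726,-1.026,1],[11.1,4.0,17.9,0.033,0.726,-1.026,1]]
  ]
}}

```text
t: 2.28
tcp_pos: [0.4013, -0.3513, 0.1321]
tool_rot: [179.4, -59.3, 80.6]
force: [1.1, -0.8, -0.0]
grip_width: 0.0849
```

```bash
python3 -c "
from h import *
log(); I=optics.camera_info('wrist'); cap('wrist','w2.png'); np.save('w2.npy',dict(I),allow_pickle=True)
print(proj(I,[[.415,-.264,.12],[.415,-.264,0]]))
R,h=Rtool(np.radians(80),np.radians(60),-1); 
g=np.array([.415,-.264,.074]); rel(g+R[:,2]*(.019-.12),R)
"; python3 kin.py | tail -2
```

```text
{'joints': [86.9125, 63.3399, -46.134, 79.9858, -4.5237, 88.5954, 37.5288], 'tcp_pos': [0.4013, -0.3513, 0.1321], 'tool_rot': [179.3613, -59.3401, 80.5924], 'force': [1.0655, -0.7761, -0.0191], 't': 2.275, 'w': 0.0849}
[[313.06139953 188.81838195]
 [312.98082772 297.25055844]]
rel [-0.64 -0.2   0.53] [0.002 0.013 0.006] rows>= 0.1
-1 -1 True [ 3.3470e-01  5.2320e-01  4.5310e-01  3.7630e-01 -3.2500e-02  1.5423e+00
  5.2000e-03  9.0000e-04] 0.00014181734531030607 0.008372954375706178
```

View pics/w2.png

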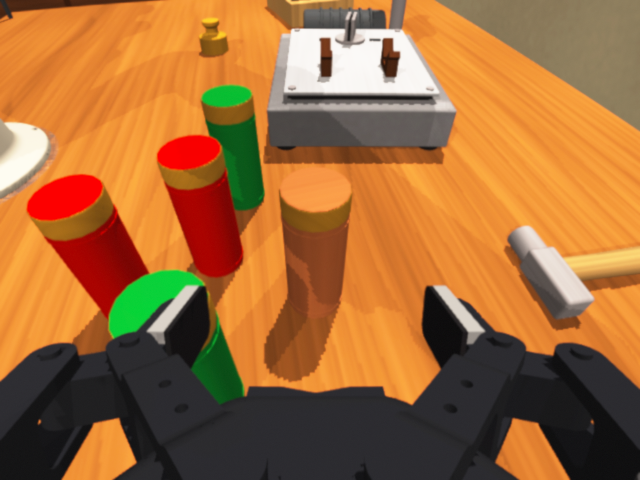

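```bash
python3 - <<'E'
from h import *
I=np.load('w2.npy',allow_pickle=True).item()
c=ray(I,(315.5,191.5),.12); print(c, ray(I,(280,191),.12),ray(I,(351,191),.12),ray(I,(315,172),.12),ray(I,(315,213),.12))
# panel corners in wrist
P4=np.array([[279,98],[445,98]]); print([ray(I,p,.073) for p in P4])
im=cv2.imread('pics/w2.png'); cv2.imwrite('pics/w2a.png',cv2.resize(im[0:160,250:470],None,fx=3.6,fy=3.6,interpolation=cv2.INTER_CUBIC))
cv2.imwrite('pics/w2b.png',cv2.resize(im[155:330,250:390],None,fx=3.4,fy=3.4,interpolation=cv2.INTER_CUBIC))
E
```

```text
[ 0.41605243 -0.26687076  0.12      ] [ 0.39427677 -0.2626717   0.12      ] [ 0.43804147 -0.27007035  0.12      ] [ 0.41925779 -0.24673661  0.12      ] [ 0.41233484 -0.28631227  0.12      ]
[array([ 0.41402661, -0.03256911,  0.073     ]), array([ 0.60898996, -0.06242601,  0.073     ])]
```

View pics/w2a.png

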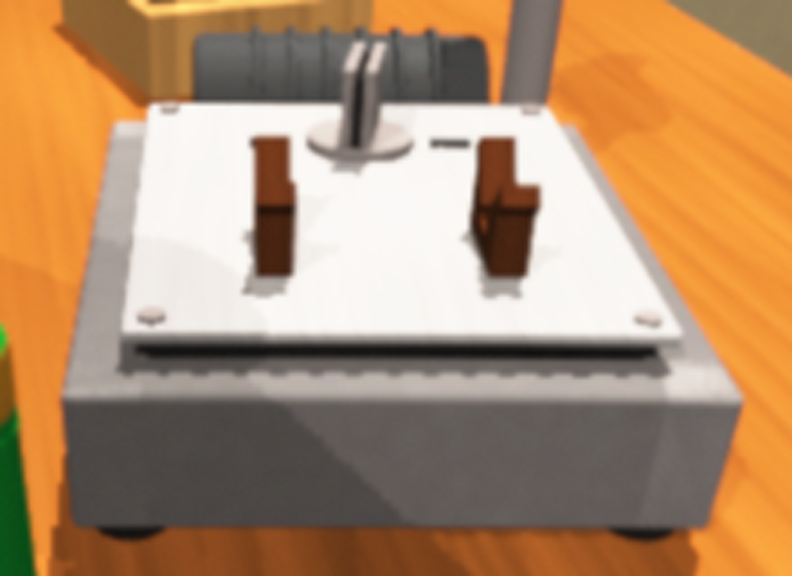

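View pics/w2b.png

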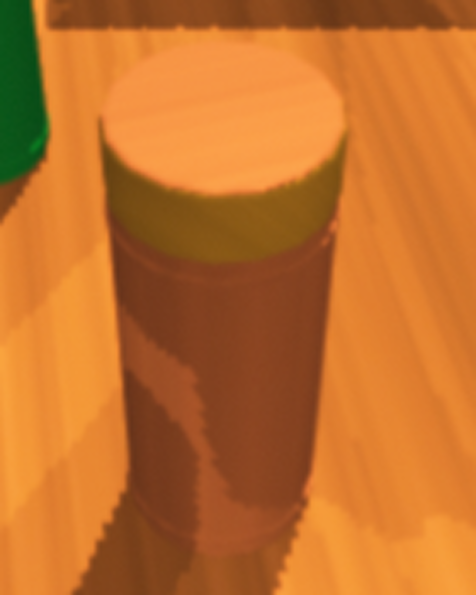

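```bash
python3 - <<'E'
from h import *
R,h=Rtool(np.radians(95),np.radians(60),-1); 
g=np.array([.416,-.265,.073]); rel(g+R[:,2]*(.019-.10),R)
T=optics.camera_info('top');S=optics.camera_info('scene');I=np.load('w2.npy',allow_pickle=True).item()
C=np.array([[95,125,0],[95,-125,0],[-95,-125,0],[-95,125,0]])/1000
ct=np.array([[262,113],[688,183],[640,497],[205,432]])/5+[200,170]
cs=np.array([[285,488],[85,170],[340,60],[560,340]])/4+[260,230]
cw=np.array([[548,103],[682,338],[122,338],[150,103]])/3.6+[250,0]
ft=lambda p:(proj(T,pan(p,C))-ct).ravel()
fs=lambda p:(proj(S,pan(p,C))-cs).ravel()
fw=lambda p:(proj(I,pan(p,C))-cw).ravel()
for f in (fw,lambda p:np.r_[ft(p),fs(p),fw(p)]):
    r=least_squares(f,[0.5,0,0]); print(r.x,np.degrees(r.x[2]),np.round(r.fun,1))
E
```

```text
rel [-0.64  1.73  2.72] [ 0.228  0.014 -0.126] rows>= 1.4
[ 0.53482944  0.08853643 -0.16349088] -9.367337551258247 [-0.1  1.4  0.7 -0.3 -0.4 -1.2 -0.3  0.6]
[ 0.5343137   0.08923516 -0.16180478] -9.270730881529332 [-0.1 -0.  -0.7 -1.6 -0.9 -0.2 -0.7 -0.3 -1.3  0.3 -2.5 -1.2 -0.2 -2.8
  1.   0.6 -0.7  1.3  0.2 -0.6 -0.7 -1.3 -0.8  0.5]
```

Request:
{"api": "servo_tool", "payload": {
  "targets": [
    [[-0.3,0.9,1.4,0.114,0.007,-0.063,1],[-0.6,1.7,2.7,0.228,0.014,-0.126,1],[-0.6,1.7,2.7,0.228,0.014,-0.126,1],[-0.6,1.7,2.7,0.228,0.014,-0.126,1]]
  ]
}}

```text
t: 2.82
tcp_pos: [0.4216, -0.3347, 0.1132]
tool_rot: [179.9, -60.1, 95.0]
force: [-0.3, 0.4, 0.2]
grip_width: 0.0858
```

```bash
python3 - <<'E'
from h import *
log()
R,h=Rtool(np.radians(95),np.radians(60),-1); 
g=np.array([.416,-.265,.073]); rel(g+R[:,2]*(.019-.10),R); rel(g+R[:,2]*(.019),R)
I=optics.camera_info('wrist'); cap('wrist','w3.png'); print(proj(I,[[.416,-.265,.12]]))
E
```

```text
{'joints': [77.4645, 68.3155, -46.0082, 71.4779, 1.5107, 97.9309, 41.067], 'tcp_pos': [0.4216, -0.3347, 0.1132], 'tool_rot': [179.9432, -60.06, 95.0403], 'force': [-0.3237, 0.4131, 0.2148], 't': 2.825, 'w': 0.0858}
rel [ 0.01  0.05 -0.04] [ 0.    -0.001  0.   ] rows>= 0.0
rel [0.   0.05 9.96] [ 0.    -0.001  0.   ] rows>= 1.6
[[316.3546215  184.33738257]]
```

View pics/w3.png

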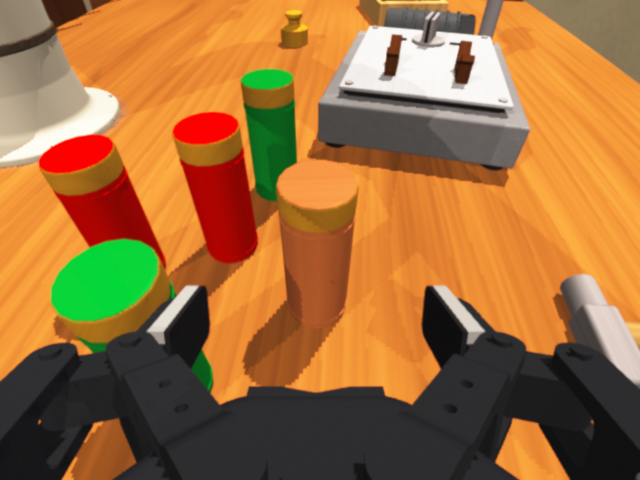

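Request:
{"api": "servo_tool", "payload": {
  "targets": [
    [[0,0,3.5,0,0,0,1],[0,0,7,0,0,0,1],[0,0,9.9,0,0,0,1],[0,0,9.9,0,0,0,1],[0,0,9.9,0,0,0,0],[0,0,9.9,0,0,0,0],[0,0,9.9,0,0,0,0],[0,0,9.9,0,0,0,0]]
  ]
}}

```text
t: 3.88
tcp_pos: [0.4143, -0.249, 0.0631]
tool_rot: [179.8, -60.3, 95.1]
force: [0.3, -4.0, 5.8]
grip_width: 0.0445
```

```bash
python3 - <<'E'
from h import *
log()
cap('wrist','w4.png'); 
E
```

```text
{'joints': [77.9908, 68.4702, -46.2433, 83.8765, 1.77, 85.8743, 40.8092], 'tcp_pos': [0.4143, -0.249, 0.0631], 'tool_rot': [179.8248, -60.258, 95.1209], 'force': [0.2754, -4.0352, 5.7511], 't': 3.875, 'w': 0.0445}
```

View pics/w4.png

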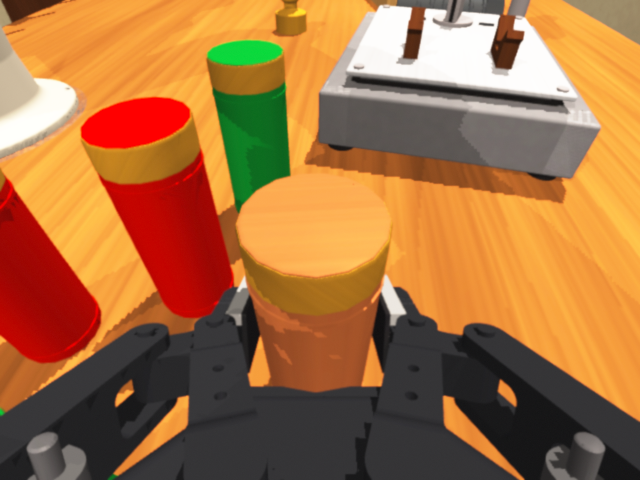

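```bash
cat > plan.py <<'E'
from h import *
from kin import *
P,_=fit(-1,-1,True)
st=ctrl.get_state(); q0=np.radians(st['joints']); R0=Rn.from_euler('xyz',st['tool_rot'],degrees=True)
pp=np.array([.534,.0885,np.radians(-9.35)]); seat=pan(pp,[0,-.055,.04])[0]; fy=pp[2]
hf=np.array([np.cos(fy),np.sin(fy),0])
A=st['tcp_pos']-R0.as_matrix()[:,2]*.019; print('grasp pt',A)
th=np.radians(60)
def place(th=th):
    a=-np.sin(th)*np.array([0,0,1])-np.cos(th)*hf; y=-np.cross([0,0,1],hf); return np.c_[np.cross(y,a),y,a]
R2=place(); off=.013
tcp2=seat+hf*off+R2[:,2]*.019
if __name__=='__main__':
    print('tcp place',tcp2); rv=(R0.inv()*Rn.from_matrix(R2)).as_rotvec(); print('rv',rv.round(3),np.degrees(np.linalg.norm(rv)))
    q=q0; p0=st['tcp_pos']
    wp=[(p0+[0,0,.12],np.zeros(3),2),(tcp2+[0,0,.09],rv,14),(tcp2,rv,3)]
    pc,rc=p0,np.zeros(3)
    for p,r,n in wp:
        for i in range(1,n+1):
            pi=pc+(p-pc)*i/n; ri=rc+(r-rc)*i/n; Ri=(R0*Rn.from_rotvec(ri))
            e,qn=ik(pi,Ri.as_matrix(),P,[q]); print(np.degrees(qn).round(),'e',round(e,3),'dq',np.degrees(np.abs(qn-q)).max().round(),'a',Ri.as_matrix()[:,2].round(2),'c',Ri.apply((R0.inv().apply([0,0,1]))).round(2), pi.round(2)); q=qn
        pc,rc=p,r
    I=optics.camera_info('wrist'); print('lid',ray(I,(314.5,222),.12))
E
python3 plan.py
```

```text
grasp pt [ 0.41565701 -0.26536687  0.072509  ]
tcp place [0.52851793 0.03366209 0.09654552]
rv [-0.513 -1.085  1.9  ] 128.76664472762934
[ 78.  64. -48.  85.  -0.  89.  39.] e 0.0 dq 5.0 a [-0.07  0.87 -0.5 ] c [0. 0. 1.] [ 0.41 -0.25  0.12]
[ 79.  60. -50.  85.  -3.  93.  37.] e 0.0 dq 4.0 a [-0.07  0.87 -0.5 ] c [0. 0. 1.] [ 0.41 -0.25  0.18]
[ 79.  55. -48.  90.  -5.  86.  30.] e 0.0 dq 7.0 a [-0.04  0.83 -0.56] c [0.1  0.08 0.99] [ 0.42 -0.23  0.18]
[ 77.  49. -47.  95.  -6.  81.  23.] e 0.0 dq 7.0 a [-0.02  0.78 -0.63] c [0.2  0.15 0.97] [ 0.43 -0.21  0.18]
[ 75.  44. -45.  99.  -8.  76.  15.] e 0.0 dq 8.0 a [-0.    0.72 -0.69] c [0.3  0.21 0.93] [ 0.44 -0.19  0.18]
[ 72.  39. -44. 102.  -9.  71.   7.] e 0.0 dq 9.0 a [-0.    0.66 -0.75] c [0.41 0.25 0.88] [ 0.45 -0.17  0.18]
[ 67.  35. -42. 104.  -9.  68.  -3.] e 0.0 dq 10.0 a [-0.01  0.59 -0.81] c [0.52 0.27 0.81] [ 0.46 -0.15  0.18]
[ 62.  31. -39. 106.  -9.  66. -14.] e 0.0 dq 11.0 a [-0.03  0.52 -0.85] c [0.62 0.29 0.73] [ 0.46 -0.13  0.18]
[ 56.  29. -37. 106.  -7.  64. -26.] e 0.0 dq 12.0 a [-0.06  0.45 -0.89] c [0.71 0.28
[... 512 characters left out ...]
e 0.0 dq 11.0 a [-0.35  0.15 -0.92] c [0.99 0.02 0.17] [ 0.51 -0.01  0.19]
[ 15.  36. -22.  88.   4.  83. -99.] e 0.0 dq 10.0 a [-0.42  0.11 -0.9 ] c [ 0.99 -0.07  0.08] [0.52 0.01 0.19]
[  10.   39.  -19.   83.    4.   88. -108.] e 0.0 dq 9.0 a [-0.49  0.08 -0.87] c [ 0.99 -0.16 -0.  ] [0.53 0.03 0.19]
[  10.   41.  -19.   84.    5.   85. -108.] e 0.0 dq 3.0 a [-0.49  0.08 -0.87] c [ 0.99 -0.16 -0.  ] [0.53 0.03 0.16]
[  10.   43.  -19.   85.    5.   83. -108.] e 0.0 dq 3.0 a [-0.49  0.08 -0.87] c [ 0.99 -0.16 -0.  ] [0.53 0.03 0.13]
[  10.   45.  -18.   86.    6.   80. -108.] e 0.0 dq 3.0 a [-0.49  0.08 -0.87] c [ 0.99 -0.16 -0.  ] [0.53 0.03 0.1 ]
lid [ 0.4150921  -0.26297221  0.12      ]
```

```bash
cat >> plan.py <<'E'
def rows(wp,hand,p0=None):
    p0=st['tcp_pos']; pc,rc=p0,np.zeros(3); out=[]
    for p,r,n in wp:
        for i in range(1,n+1):
            d=R0.inv().apply(pc+(p-pc)*i/n-p0)*100; ri=rc+(r-rc)*i/n
            out.append([float(x) for x in d.round(1)]+[float(x) for x in ri.round(2)]+[hand])
        pc,rc=p,r
    print(json.dumps(out))
E
python3 - <<'E' | tail -1
from plan import *
rv=(R0.inv()*Rn.from_matrix(R2)).as_rotvec()
rows([(st['tcp_pos']+[0,0,.12],np.zeros(3),3),(tcp2+[0,0,.09],rv,14),(tcp2+[0,0,.09],rv,2)],0)
E
```

```text
[[3.5, 0.0, -2.0, 0.0, 0.0, 0.0, 0], [6.9, 0.0, -4.0, 0.0, 0.0, 0.0, 0], [10.4, 0.0, -6.0, 0.0, 0.0, 0.0, 0], [11.4, 1.0, -4.3, -0.04, -0.08, 0.14, 0], [12.4, 2.0, -2.6, -0.07, -0.15, 0.27, 0], [13.4, 3.0, -0.9, -0.11, -0.23, 0.41, 0], [14.3, 4.0, 0.7, -0.15, -0.31, 0.54, 0], [15.3, 5.0, 2.4, -0.18, -0.39, 0.68, 0], [16.3, 5.9, 4.1, -0.22, -0.46, 0.81, 0], [17.3, 6.9, 5.8, -0.26, -0.54, 0.95, 0], [18.3, 7.9, 7.4, -0.29, -0.62, 1.09, 0], [19.3, 8.9, 9.1, -0.33, -0.7, 1.22, 0], [20.2, 9.9, 10.8, -0.37, -0.77, 1.36, 0], [21.2, 10.9, 12.5, -0.4, -0.85, 1.49, 0], [22.2, 11.9, 14.1, -0.44, -0.93, 1.63, 0], [23.2, 12.9, 15.8, -0.48, -1.01, 1.76, 0], [24.2, 13.9, 17.5, -0.51, -1.08, 1.9, 0], [24.2, 13.9, 17.5, -0.51, -1.08, 1.9, 0], [24.2, 13.9, 17.5, -0.51, -1.08, 1.9, 0]]
```

Request:
{"api": "servo_tool", "payload": {
  "targets": [
    [[3.5,0.0,-2.0,0.0,0.0,0.0,0],[6.9,0.0,-4.0,0.0,0.0,0.0,0],[10.4,0.0,-6.0,0.0,0.0,0.0,0],[11.4,1.0,-4.3,-0.04,-0.08,0.14,0],[12.4,2.0,-2.6,-0.07,-0.15,0.27,0],[13.4,3.0,-0.9,-0.11,-0.23,0.41,0],[14.3,4.0,0.7,-0.15,-0.31,0.54,0],[15.3,5.0,2.4,-0.18,-0.39,0.68,0],[16.3,5.9,4.1,-0.22,-0.46,0.81,0],[17.3,6.9,5.8,-0.26,-0.54,0.95,0],[18.3,7.9,7.4,-0.29,-0.62,1.09,0],[19.3,8.9,9.1,-0.33,-0.7,1.22,0],[20.2,9.9,10.8,-0.37,-0.77,1.36,0],[21.2,10.9,12.5,-0.4,-0.85,1.49,0],[22.2,11.9,14.1,-0.44,-0.93,1.63,0],[23.2,12.9,15.8,-0.48,-1.01,1.76,0],[24.2,13.9,17.5,-0.51,-1.08,1.9,0],[24.2,13.9,17.5,-0.51,-1.08,1.9,0],[24.2,13.9,17.5,-0.51,-1.08,1.9,0]]
  ]
}}

```text
t: 6.3
tcp_pos: [0.5275, 0.0346, 0.1853]
tool_rot: [-179.7, 30.1, -9.0]
force: [0.3, -0.9, -1.3]
grip_width: 0.0441
```

```bash
python3 - <<'E'
from h import *
log()
I=optics.camera_info('wrist'); np.save('w5.npy',dict(I),allow_pickle=True)
cap('wrist','w5.png'); cap('scene','s5.png'); cap('top','t5.png')
a=cv2.imread('pics/s5.png')[150:350,200:440]; b=cv2.imread('pics/t5.png')[150:300,200:380]
cv2.imwrite('pics/s5a.png',cv2.resize(a,None,fx=3,fy=3,interpolation=cv2.INTER_CUBIC))
cv2.imwrite('pics/t5a.png',cv2.resize(b,None,fx=4,fy=4,interpolation=cv2.INTER_CUBIC))
E
```

```text
{'joints': [12.335, 39.3481, -22.6866, 84.3987, 4.7997, 87.5064, -109.8148], 'tcp_pos': [0.5275, 0.0346, 0.1853], 'tool_rot': [-179.6672, 30.0561, -9.0446], 'force': [0.3402, -0.8891, -1.3272], 't': 6.3, 'w': 0.0441}
```

View pics/w5.png

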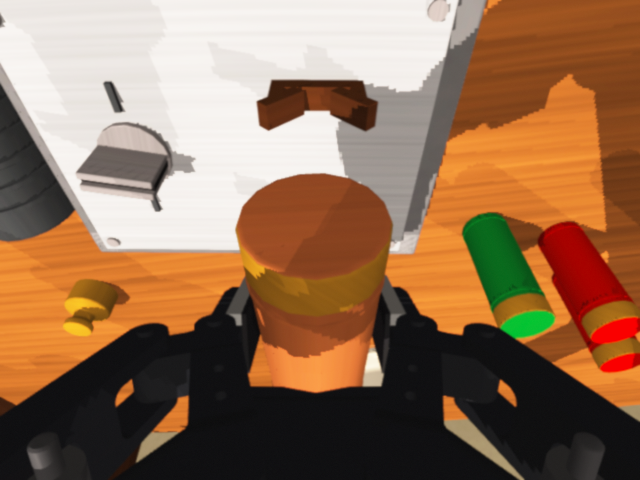

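View pics/s5a.png

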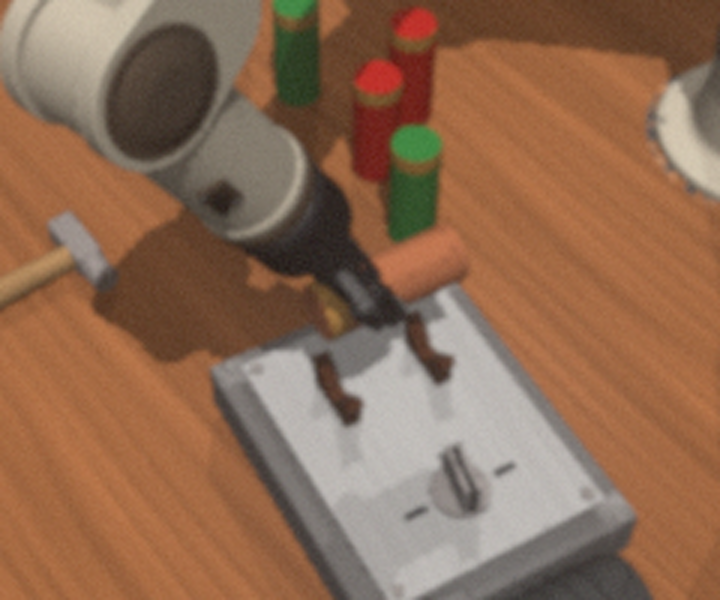

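View pics/t5a.png

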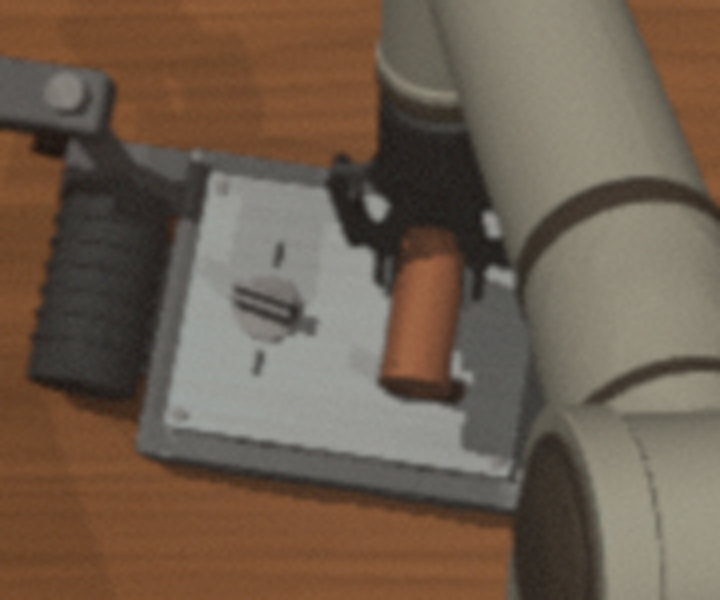

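```bash
python3 - <<'E'
import cv2
im=cv2.imread('pics/w5.png')
cv2.imwrite('pics/w5a.png',cv2.resize(im[60:150,230:410],None,fx=4.4,fy=4.4,interpolation=cv2.INTER_CUBIC))
cv2.imwrite('pics/w5b.png',cv2.resize(im[70:270,60:260],None,fx=3,fy=3,interpolation=cv2.INTER_CUBIC))
E
```

```text
(no output)
```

View pics/w5a.png

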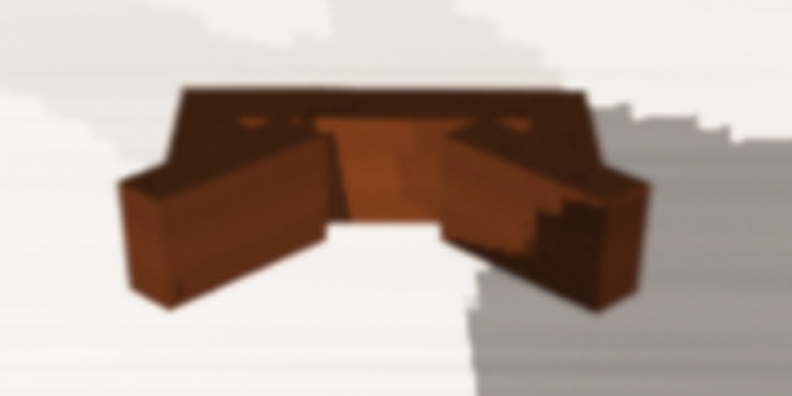

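View pics/w5b.png

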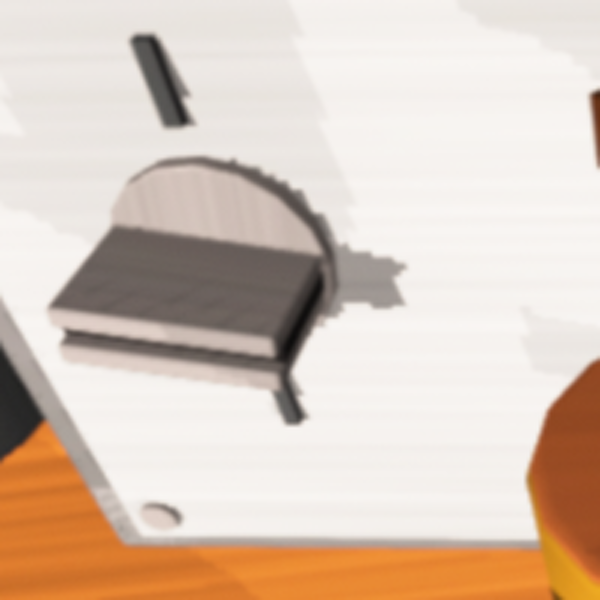

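```bash
python3 - <<'E'
from h import *
I=np.load('w5.npy',allow_pickle=True).item()
M=np.array([[49,-24,33],[35,-24,33],[49,-86,33],[35,-86,33],[-95,125,0],[40,65,3]])/1000
u=np.r_[np.array([[120,183],[130,290],[650,185],[638,292]])/4.4+[230,60],[[102.3,251],[112.5,96.5]]]
f=lambda p:(proj(I,pan(p,M))-u).ravel()
r=least_squares(f,[.534,.0885,-.16]);print(r.x,np.degrees(r.x[2]),r.fun.round(1))
f=lambda p:(proj(I,pan(p,M[:4]))-u[:4]).ravel()
r=least_squares(f,[.534,.0885,-.16]);print(r.x,np.degrees(r.x[2]),r.fun.round(1))
# wing ends top: z=.036
b=np.array([60,70]);
e1=np.array([(50+65)/2,(315+352)/2])/3+b; e2=np.array([(275+285)/2,(345+380)/2])/3+b
A=ray(I,e1,.109);B=ray(I,e2,.109); print('wing',A,B,np.linalg.norm(A-B),(A+B)/2,'ang',np.degrees(np.arctan2(*(A-B)[[1,0]]))+9.35)
print(pan([.534,.0885,-.1632],[0,.065,.036]))
E
```

```text
[ 0.53567924  0.08942764 -0.16350551] -9.368175606602374 [-2.5  0.2 -1.8  1.3  1.5  0.4  1.   1.5  4.1 -4.2 -0.7 -1.6]
[ 0.53591069  0.08911995 -0.16264827] -9.319059384155583 [-2.2 -0.4 -1.4  0.8  2.1 -0.3  1.5  0.9]
wing [0.55184355 0.17405038 0.109     ] [0.53756708 0.13290152 0.109     ] 0.04355509975123949 [0.54470531 0.15347595 0.109     ] ang 80.21593961322459
[[0.54456097 0.15263631 0.109     ]]
```

```bash
python3 - <<'E'
from h import *
pp=[.5353,.089,np.radians(-9.35)]; fy=pp[2]; hf=np.array([np.cos(fy),np.sin(fy),0]); seat=pan(pp,[0,-.055,.04])[0]
th=np.radians(60); a=-np.sin(th)*np.array([0,0,1])-np.cos(th)*hf; y=-np.cross([0,0,1],hf); R=np.c_[np.cross(y,a),y,a]
print(seat)
for dz in (.03,.004,.0): rel(seat+hf*.0125+a*.019+[0,0,dz],R)
E
```

```text
[0.52636443 0.03473071 0.113     ]
rel [ 3.11 -0.06  5.1 ] [-0.004 -0.     0.002] rows>= 1.0
rel [ 4.41 -0.05  7.36] [-0.004 -0.     0.002] rows>= 1.4
rel [ 4.61 -0.05  7.7 ] [-0.004 -0.     0.002] rows>= 1.4
```

Request:
{"api": "servo_tool", "payload": {
  "targets": [
    [[1.6,0,2.6,0,0,0,0],[3.1,0,5.1,-0.004,0,0.002,0],[3.9,0,6.4,-0.004,0,0.002,0],[4.4,0,7.3,-0.004,0,0.002,0],[4.4,0,7.3,-0.004,0,0.002,0]]
  ]
}}

```text
t: 7.08
tcp_pos: [0.5299, 0.0348, 0.101]
tool_rot: [-179.9, 30.0, -9.3]
force: [-0.3, -0.4, -1.9]
grip_width: 0.0447
```

```bash
python3 - <<'E'
from h import *
log()
cap('wrist','w6.png'); cap('scene','s6.png'); cap('top','t6.png')
a=cv2.imread('pics/s6.png')[150:350,200:440]; b=cv2.imread('pics/t6.png')[170:290,240:380]
cv2.imwrite('pics/s6a.png',cv2.resize(a,None,fx=3,fy=3,interpolation=cv2.INTER_CUBIC))
cv2.imwrite('pics/t6a.png',cv2.resize(b,None,fx=5,fy=5,interpolation=cv2.INTER_CUBIC))
E
```

```text
{'joints': [11.5571, 45.1718, -21.6184, 86.2335, 6.6463, 80.0607, -110.1585], 'tcp_pos': [0.5299, 0.0348, 0.101], 'tool_rot': [-179.9459, 30.0058, -9.2886], 'force': [-0.3228, -0.4106, -1.933], 't': 7.075, 'w': 0.0447}
```

View pics/w6.png

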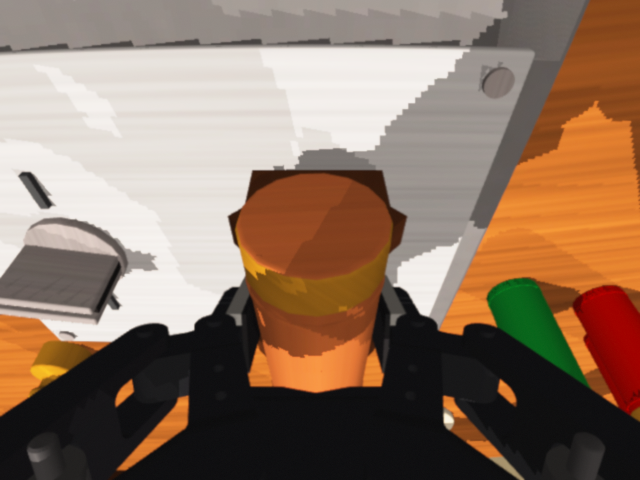

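View pics/s6a.png

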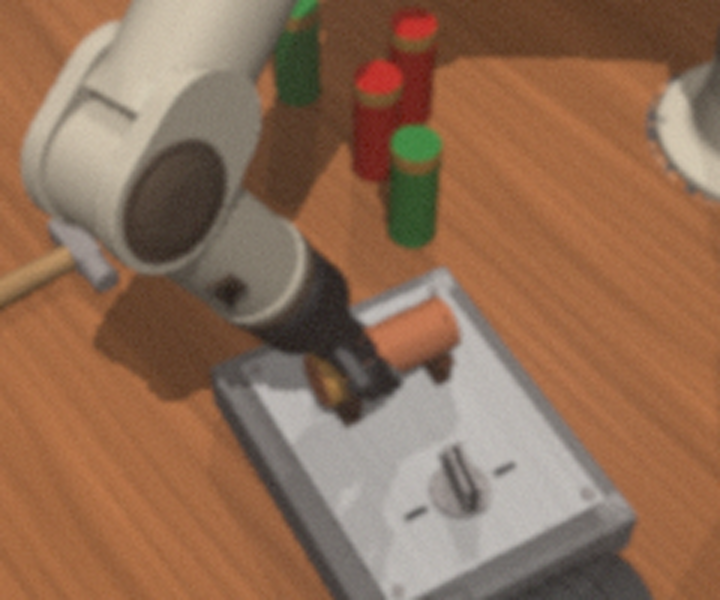

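View pics/t6a.png

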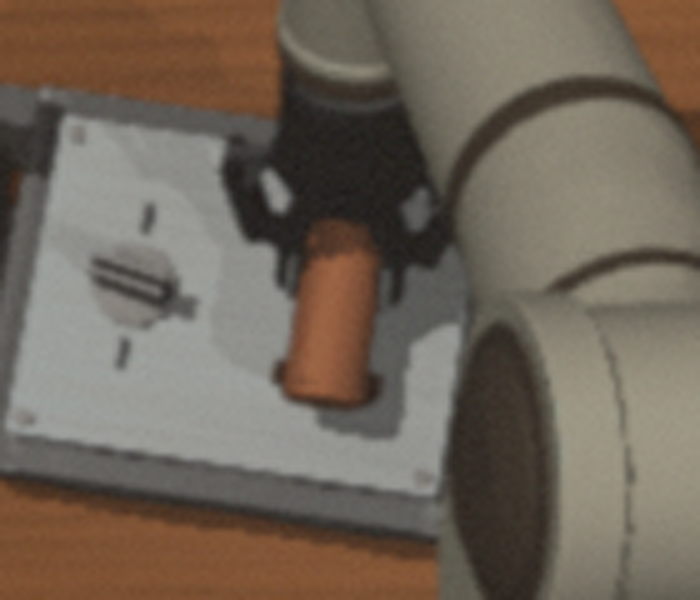

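Request:
{"api": "servo_tool", "payload": {
  "targets": [
    [[0.1,-0.05,0.17,0,0,0,0],[0.17,-0.05,0.3,0,0,0,0],[0.17,-0.05,0.3,0,0,0,0]]
  ]
}}

```text
t: 7.6
tcp_pos: [0.5303, 0.0353, 0.0988]
tool_rot: [-180.0, 30.0, -9.3]
force: [-0.6, -2.1, 7.1]
grip_width: 0.0445
```

Request:
{"api": "servo_tool", "payload": {
  "targets": [
    [[-0.1,0,-0.17,0,0,0,0],[-0.1,0,-0.17,0,0,0,0.75],[-0.1,0,-0.17,0,0,0,0.75],[-0.1,0,-0.17,0,0,0,0.75]]
  ]
}}

```text
t: 8.1
tcp_pos: [0.5295, 0.0361, 0.0991]
tool_rot: [-179.9, 30.0, -9.2]
force: [0.1, 0.2, 0.1]
grip_width: 0.0641
```

```bash
python3 - <<'E'
from h import *
log()
cap('wrist','w7.png')
E
```

```text
{'joints': [11.4617, 45.3139, -21.6262, 86.2797, 6.6534, 79.9085, -110.2012], 'tcp_pos': [0.5295, 0.0361, 0.0991], 'tool_rot': [-179.923, 30.0457, -9.2232], 'force': [0.1027, 0.2116, 0.1126], 't': 8.1, 'w': 0.0641}
```

View pics/w7.png

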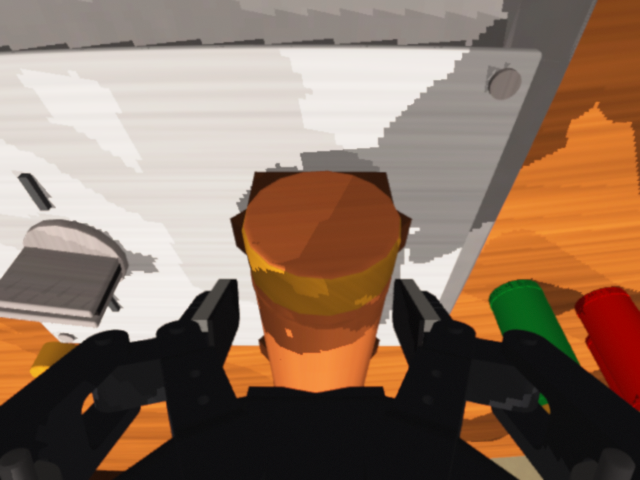

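```bash
cat > plan2.py <<'E'
from plan import *
pp=np.array([.5353,.089,np.radians(-9.35)])
F=pan(pp,[0,.065,0])[0]
def down(yaw):
    c,s=np.cos(yaw),np.sin(yaw); return np.c_[[c,s,0],[s,-c,0],[0,0,-1]]
def sim(wp):
    q=q0; p0=st['tcp_pos']; pc,rc=p0,np.zeros(3)
    for p,r,n in wp:
        for i in range(1,n+1):
            pi=pc+(p-pc)*i/n; ri=rc+(r-rc)*i/n; Ri=(R0*Rn.from_rotvec(ri))
            e,qn=ik(pi,Ri.as_matrix(),P,[q]); print(np.degrees(qn).round(),round(e,3),'dq',np.degrees(np.abs(qn-q)).max().round(),'a',Ri.as_matrix()[:,2].round(2),pi.round(3)); q=qn
        pc,rc=p,r
E
python3 - <<'E'
from plan2 import *
a=R0.as_matrix()[:,2]; p1=st['tcp_pos']-a*.12
Rd=down(np.radians(71-0)); rv=(R0.inv()*Rn.from_matrix(Rd)).as_rotvec(); print(F,rv)
p2=np.array([F[0],F[1],.19])
wp=[(p1,np.zeros(3),3),(p2,rv,9),(p2,rv,2)]
sim(wp); rows(wp,0.75)
E
```

```text
grasp pt [0.53894679 0.03445831 0.11559929]
[0.54586022 0.15313643 0.073     ] [-0.36751508  0.43420193 -1.36611428]
[  11.   45.  -22.   82.    7.   85. -110.] 0.0 dq 5.0 a [-0.49  0.08 -0.87] [0.549 0.033 0.134]
[  11.   45.  -22.   77.    7.   90. -110.] 0.0 dq 5.0 a [-0.49  0.08 -0.87] [0.569 0.029 0.168]
[  10.   45.  -22.   71.    7.   96. -109.] 0.0 dq 6.0 a [-0.49  0.08 -0.87] [0.589 0.026 0.203]
[  10.   43.  -24.   74.    9.   92. -104.] 0.0 dq 6.0 a [-0.46  0.04 -0.89] [0.584 0.04  0.202]
[ 10.  41. -26.  78.  11.  89. -98.] 0.0 dq 6.0 a [-0.41  0.   -0.91] [0.579 0.054 0.2  ]
[ 10.  39. -29.  82.  14.  85. -92.] 0.0 dq 6.0 a [-0.36 -0.03 -0.93] [0.575 0.069 0.199]
[ 10.  36. -31.  85.  16.  81. -87.] 0.0 dq 6.0 a [-0.3  -0.05 -0.95] [0.57  0.083 0.197]
[ 10.  34. -34.  89.  17.  77. -81.] 0.0 dq 6.0 a [-0.24 -0.06 -0.97] [0.565 0.097 0.196]
[ 11.  32. -37.  93.  19.  72. -75.] 0.0 dq 6.0 a [-0.18 -0.06 -0.98] [0.56  0.111 0.194]
[ 12.  30. -40.  97.  20.  68. -69.] 0.0 dq 6.0 a [-0.12 -0.05 -0.99] [0.555 0.125 0.193]
[ 14.  28. -42. 101.  21.  63. -63.] 0.0 dq 6.0 a [-0.0
[... 219 characters left out ...]
104.  22.  58. -57.] 0.0 dq 0.0 a [ 0. -0. -1.] [0.546 0.153 0.19 ]
[[0.0, -0.0, -4.0, 0.0, 0.0, 0.0, 0.75], [0.0, -0.0, -8.0, 0.0, 0.0, 0.0, 0.75], [0.0, -0.0, -12.0, 0.0, 0.0, 0.0, 0.75], [-0.5, -1.3, -11.5, -0.04, 0.05, -0.15, 0.75], [-1.1, -2.6, -11.0, -0.08, 0.1, -0.3, 0.75], [-1.6, -3.9, -10.6, -0.12, 0.14, -0.46, 0.75], [-2.1, -5.3, -10.1, -0.16, 0.19, -0.61, 0.75], [-2.7, -6.6, -9.6, -0.2, 0.24, -0.76, 0.75], [-3.2, -7.9, -9.1, -0.25, 0.29, -0.91, 0.75], [-3.7, -9.2, -8.7, -0.29, 0.34, -1.06, 0.75], [-4.3, -10.5, -8.2, -0.33, 0.39, -1.21, 0.75], [-4.8, -11.8, -7.7, -0.37, 0.43, -1.37, 0.75], [-4.8, -11.8, -7.7, -0.37, 0.43, -1.37, 0.75], [-4.8, -11.8, -7.7, -0.37, 0.43, -1.37, 0.75]]
```

Request:
{"api": "servo_tool", "payload": {
  "targets": [
    [[0,0,-3,0,0,0,0.75],[0,0,-7,0,0,0,0.75],[0,0,-12,0,0,0,0.75],[-0.5,-1.3,-11.5,-0.04,0.05,-0.15,0.75],[-1.1,-2.6,-11.0,-0.08,0.1,-0.3,0.75],[-1.6,-3.9,-10.6,-0.12,0.14,-0.46,0.75],[-2.1,-5.3,-10.1,-0.16,0.19,-0.61,0.75],[-2.7,-6.6,-9.6,-0.2,0.24,-0.76,0.75],[-3.2,-7.9,-9.1,-0.25,0.29,-0.91,0.75],[-3.7,-9.2,-8.7,-0.29,0.34,-1.06,0.75],[-4.3,-10.5,-8.2,-0.33,0.39,-1.21,0.75],[-4.8,-11.8,-7.7,-0.37,0.43,-1.37,0.75],[-4.8,-11.8,-7.7,-0.37,0.43,-1.37,0.75],[-4.8,-11.8,-7.7,-0.37,0.43,-1.37,0.75]]
  ]
}}

```text
t: 9.9
tcp_pos: [0.5464, 0.1518, 0.1903]
tool_rot: [-180.0, 0.2, 71.0]
force: [0.2, 0.6, 0.0]
grip_width: 0.0644
```

```bash
python3 - <<'E'
from h import *
log(); I=optics.camera_info('wrist'); np.save('w8.npy',dict(I),allow_pickle=True)
cap('wrist','w8.png'); cap('top','t8.png')
pp=np.array([.5353,.089,np.radians(-9.35)])
print(proj(I,pan(pp,[[0,.065,.036],[0,.065,.005],[40,0.065,0]])))
b=cv2.imread('pics/t8.png')[170:290,240:380]
cv2.imwrite('pics/t8a.png',cv2.resize(b,None,fx=5,fy=5,interpolation=cv2.INTER_CUBIC))
E
```

```text
{'joints': [15.3424, 27.0565, -43.4851, 102.706, 21.5864, 59.039, -55.3957], 'tcp_pos': [0.5464, 0.1518, 0.1903], 'tool_rot': [-179.9586, 0.2455, 71.0201], 'force': [0.1975, 0.6211, 0.05], 't': 9.9, 'w': 0.0644}
[[ 3.14614146e+02  2.38441155e+02]
 [ 3.14752158e+02  2.26639800e+02]
 [ 2.82902741e+05 -4.60559294e+04]]
```

View pics/w8.png

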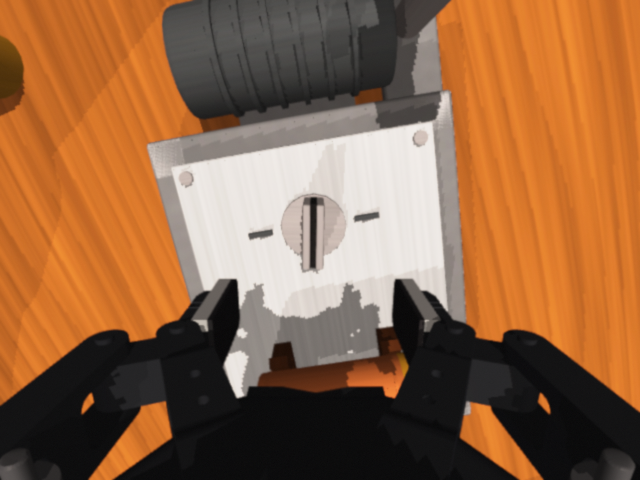

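View pics/t8a.png

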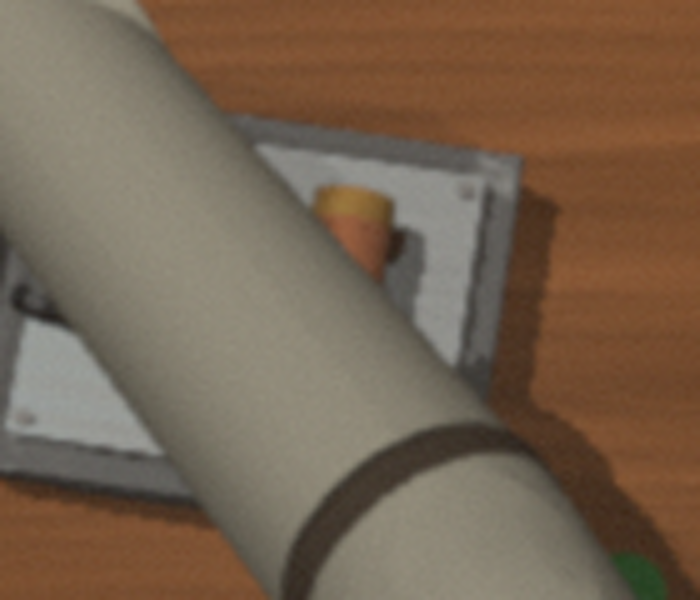

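```bash
python3 - <<'E'
import cv2
im=cv2.imread('pics/w8.png')
cv2.imwrite('pics/w8a.png',cv2.resize(im[110:290,160:460],None,fx=2.6,fy=2.6,interpolation=cv2.INTER_CUBIC))
cv2.imwrite('pics/w8b.png',cv2.resize(im[180:285,240:390],None,fx=5,fy=5,interpolation=cv2.INTER_CUBIC))
E
```

```text
(no output)
```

View pics/w8b.png

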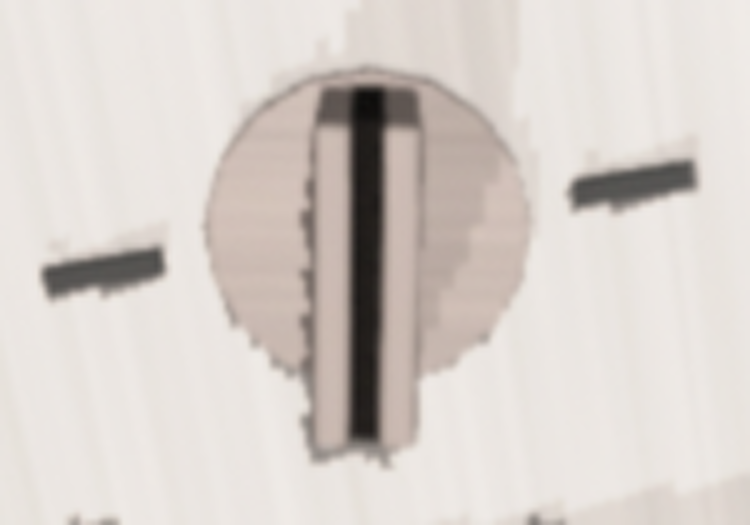

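```bash
python3 - <<'E'
from h import *
I=np.load('w8.npy',allow_pickle=True).item(); b=np.array([240,180])
f=lambda u,z:ray(I,np.array(u)/5+b,z)
a1,a2=f((368,125),.109),f((366,443),.109); r1,r2=f((103,268),.076),f((633,183),.076)
print((a1+a2)/2,np.linalg.norm(a1-a2),(r1+r2)/2,np.linalg.norm(r1-r2),f((367,228),.078))
ya=np.degrees(np.arctan2(*(a1-a2)[[1,0]])); yr=np.degrees(np.arctan2(*(r2-r1)[[1,0]])); print('wing yaw',ya,'rib yaw',yr,'turn',ya-yr)
E
```

```text
[0.54529904 0.1539489  0.109     ] 0.043160755558592806 [0.54500387 0.15409433 0.076     ] 0.07970138688496912 [0.54517725 0.15420598 0.078     ]
wing yaw 70.57227752113293 rib yaw -9.593617805505557 turn 80.16589532663849
```

Request:
{"api": "servo_tool", "payload": {
  "targets": [
    [[0.1,-0.1,5,0,0,0.007,0.6],[0.17,-0.18,9,0,0,0.007,0.5],[0.17,-0.18,10.5,0,0,0.007,0.5],[0.17,-0.18,10.5,0,0,0.007,0.5],[0.17,-0.18,10.5,0,0,0.007,0],[0.17,-0.18,10.5,0,0,0.007,0],[0.17,-0.18,10.5,0,0,0.007,0],[0.17,-0.18,10.5,0,0,0.007,0]]
  ]
}}

```text
t: 11.0
tcp_pos: [0.5456, 0.155, 0.0862]
tool_rot: [179.9, 0.1, 70.8]
force: [1.9, 1.3, 2.4]
grip_width: 0.0125
```

```bash
python3 - <<'E'
from plan2 import *
log()
# sim turn
rv=np.array([0,0,1.4]); sim([(st['tcp_pos'],rv,9)])
cap('wrist','w9.png')
E
```

```text
grasp pt [0.54558353 0.15506093 0.10522732]
{'joints': [11.0543, 34.7127, -38.7014, 106.9018, 28.6153, 48.4221, -61.3735], 'tcp_pos': [0.5456, 0.155, 0.0862], 'tool_rot': [179.9088, 0.0995, 70.843], 'force': [1.8962, 1.3121, 2.41], 't': 11.0, 'w': 0.0125}
[  9.  33. -37. 108.  27.  47. -69.] 0.0 dq 8.0 a [ 0. -0. -1.] [0.546 0.155 0.086]
[  8.  33. -34. 108.  25.  46. -77.] 0.0 dq 7.0 a [ 0. -0. -1.] [0.546 0.155 0.086]
[  6.  32. -32. 108.  23.  46. -84.] 0.0 dq 7.0 a [ 0. -0. -1.] [0.546 0.155 0.086]
[  5.  32. -30. 108.  22.  45. -91.] 0.0 dq 7.0 a [ 0. -0. -1.] [0.546 0.155 0.086]
[  3.  31. -27. 108.  20.  45. -99.] 0.0 dq 7.0 a [ 0. -0. -1.] [0.546 0.155 0.086]
[   1.   31.  -25.  108.   18.   45. -106.] 0.0 dq 7.0 a [ 0. -0. -1.] [0.546 0.155 0.086]
[  -0.   31.  -23.  108.   17.   44. -114.] 0.0 dq 7.0 a [ 0. -0. -1.] [0.546 0.155 0.086]
[  -2.   30.  -21.  108.   15.   44. -121.] 0.0 dq 7.0 a [ 0. -0. -1.] [0.546 0.155 0.086]
[  -4.   30.  -18.  108.   13.   44. -129.] 0.0 dq 7.0 a [ 0. -0. -1.] [0.546 0.155 0.086]
```

View pics/w9.png

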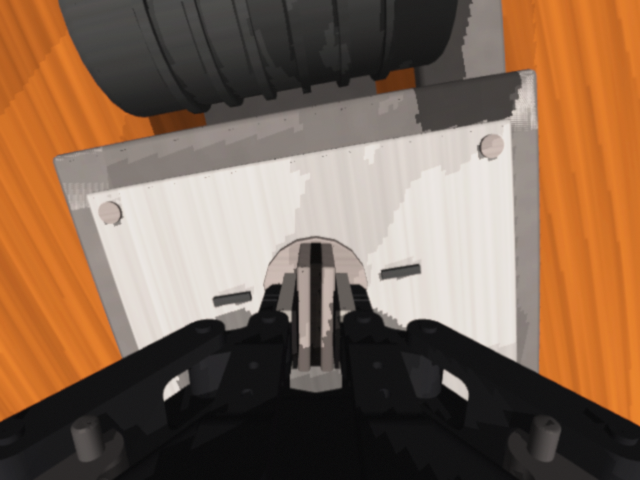

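Request:
{"api": "servo_tool", "payload": {
  "targets": [
    [[0,0,0,0,0,0.14,0],[0,0,0,0,0,0.28,0],[0,0,0,0,0,0.42,0],[0,0,0,0,0,0.56,0],[0,0,0,0,0,0.7,0],[0,0,0,0,0,0.84,0],[0,0,0,0,0,0.98,0],[0,0,0,0,0,1.12,0],[0,0,0,0,0,1.26,0],[0,0,0,0,0,1.4,0],[0,0,0,0,0,1.4,0],[0,0,0,0,0,1.4,0]]
  ]
}}

```text
t: 12.55
tcp_pos: [0.5466, 0.1533, 0.086]
tool_rot: [179.8, -0.1, -9.3]
force: [4.9, -3.1, 2.7]
grip_width: 0.0125
```

```bash
python3 - <<'E'
from h import *
log()
cap('wrist','w10.png')
E
```

```text
{'joints': [-3.0174, 30.454, -19.7514, 107.3456, 14.4769, 44.5924, -129.9181], 'tcp_pos': [0.5466, 0.1533, 0.086], 'tool_rot': [179.7992, -0.1441, -9.2884], 'force': [4.9136, -3.1439, 2.685], 't': 12.55, 'w': 0.0125}
```

View pics/w10.png

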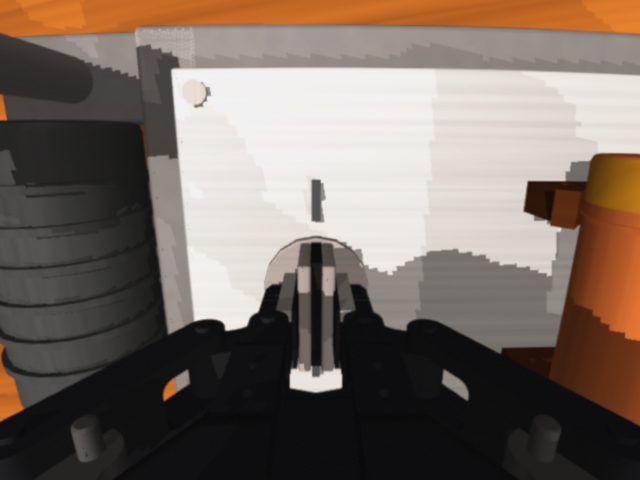

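Request:
{"api": "servo_tool", "payload": {
  "targets": [
    [[0,0,0.3,0,0,0,0],[0,0,0.6,0,0,0,0],[0,0,0.8,0,0,0,0],[0,0,1.0,0,0,0,0],[0,0,1.0,0,0,0,0],[0,0,1.0,0,0,0,0]]
  ]
}}

```text
t: 13.35
tcp_pos: [0.5467, 0.1533, 0.0787]
tool_rot: [179.8, -0.2, -9.3]
force: [-3.6, -6.1, 27.6]
grip_width: 0.0125
```

```bash
python3 - <<'E'
from h import *
log()
cap('wrist','w11.png'); cap('scene','s11.png')
a=cv2.imread('pics/s11.png')[200:400,220:460]
cv2.imwrite('pics/s11a.png',cv2.resize(a,None,fx=3,fy=3,interpolation=cv2.INTER_CUBIC))
E
```

```text
{'joints': [-3.2464, 31.0674, -19.5182, 107.5294, 14.8656, 43.8125, -130.2755], 'tcp_pos': [0.5467, 0.1533, 0.0787], 'tool_rot': [179.7569, -0.1846, -9.303], 'force': [-3.5801, -6.06, 27.5555], 't': 13.35, 'w': 0.0125}
```

View pics/w11.png

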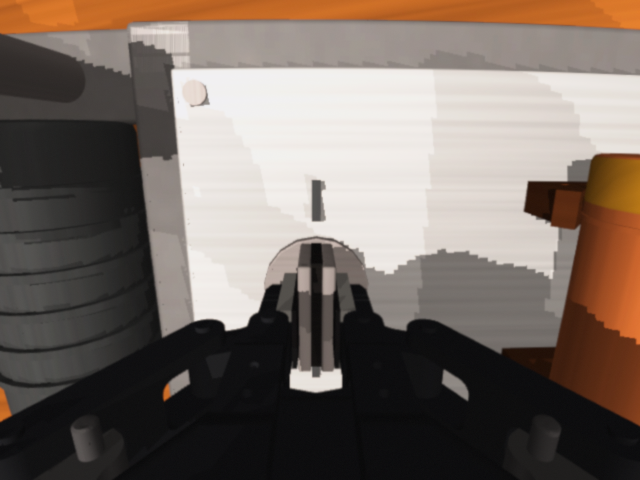

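View pics/s11a.png

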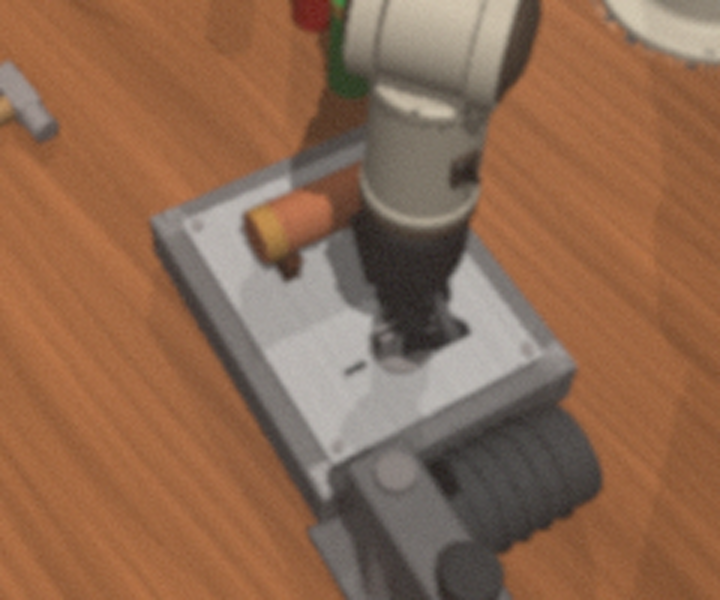

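Request:
{"api": "servo_tool", "payload": {
  "targets": [
    [[0,0,-0.08,0,0,0,0],[0,0,-0.08,0,0,0,0],[0,0,-0.08,0,0,0,0]]
  ]
}}

```text
t: 13.82
tcp_pos: [0.5467, 0.1533, 0.0788]
tool_rot: [179.8, -0.2, -9.3]
force: [-1.5, -4.9, 20.3]
grip_width: 0.0129
```

```bash
python3 - <<'E'
from h import *
log()
I=optics.camera_info('wrist'); np.save('w12.npy',dict(I),allow_pickle=True)
cap('wrist','w12.png'); cap('top','t12.png')
E
```

```text
{'joints': [-3.2277, 31.0608, -19.5284, 107.5268, 14.8424, 43.8201, -130.2479], 'tcp_pos': [0.5467, 0.1533, 0.0788], 'tool_rot': [179.772, -0.1758, -9.3027], 'force': [-1.5265, -4.9094, 20.2547], 't': 13.825, 'w': 0.0129}
```

View pics/t12.png

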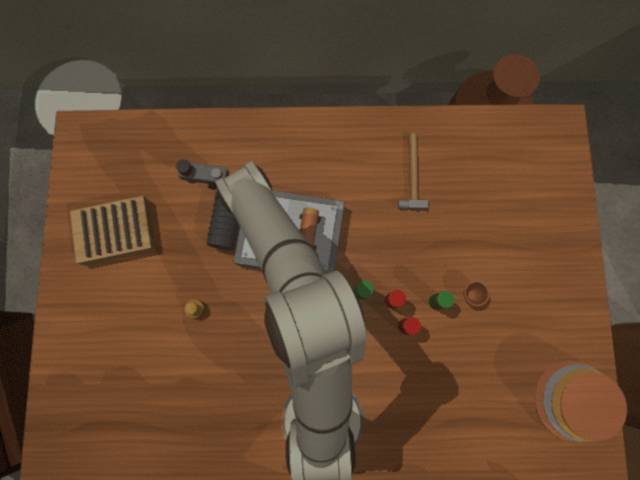

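```bash
python3 -c "
from h import *
job.job_done(); s=ctrl.get_state(); print(s['t'],s['tcp_pos'],s['force'])"
```

```text
the job is handed in; nothing more can be done
the job is handed in; nothing more can be done
```

The job is handed in, and my last checks showed everything in place; no verdict comes back. I laid the copper canister in the cradle and let go. I then turned the fastener about 80° clockwise until its slot lined up with the index ribs, and pressed the panel down. The gripper still holds the fastener wing and keeps the panel down.

- **Canister:** it lies in both saddles in the last wrist and top pictures. The force on the gripper fell to about zero when it let go.
- **Fastener:** in the last wrist pictures the slot and the visible rib are in line to within about 1°. The tool's yaw was -9.3°, against -9.6° measured along the ribs.
- **Panel:** it went down 7.3 mm by the tool reading, not the full 8 mm. I put the difference down to a small preload when I gripped the wing, plus measuring error. It was against a hard stop: when I eased off, the force fell from 27 N to 20 N and the height changed by only 0.1 mm. I left it held at about 20 N.
- **One deviation:** as I set the canister down, about 9 N went onto the cradle for a moment before the fastener was aligned. That may have moved the panel by 1 to 2 mm; it was released straight away.
- **Bystanders:** the cup, hammer and weight look unmoved in the last top picture.

The last clock reading before hand-in was 13.8 s of the 48 s allowed.

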